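Set the slide of a thread-depth setting rail against its stop

ROBOT

A 7-joint arm with a two-finger parallel gripper is mounted at the origin on the work surface. World frame = base frame: x ahead of the robot, y to its left, z up, the work surface at z = 0. Lengths are in m, angles in rad, forces in N, time in s.
With the tool pointing down it reaches from about 0.4 to 0.85 m from the base axis. Payload 4.4 kg.
Tool frame: the origin (TCP) lies on the centre line of the jaws, within the pads' length; the fingertips stand 11 mm ahead of it and the grasp point (between the pads) lies 8 mm behind it (r.tip_reach is the z of the fingertips in the tool frame, in m); z points along the fingers, y is the direction in which the jaws open and shut (so a half turn about z gives the same grasp; the last joint's range is limited). The gripper opens to 94 mm and grips with 3 to 60 N. Pads are 16 mm wide; open, the fingers measure 119 mm over their backs; the gripper's body (75 mm by 177 mm) begins 78 mm behind the grasp point.
Start: joints at [-1.262, 0.628, 0.038, 1.517, -0.027, 0.996, -0.02], TCP at [0.238, 0.605, 0.216] pointing down, gripper open.
Joint ranges: [-3.06, 3.06], [-0.37, 2.12], [-1.25, 1.32], [0.18, 2.47], [-1.1, 4.24], [0.23, 1.98], [-2.94, 2.94]. Speed limits (rad/s): [2.57, 2.57, 3.14, 3.14, 3.14, 3.14, 3.14].

INTERFACE

Orientations are given as a unit quaternion [x, y, z, w].
In Python, from station import r gives the robot as it stands.
- The arm moves only by the shell command python3 -m pendant 'ROWS'. ROWS is JSON, a list of rows, each a list of 7 numbers: the shift along the tool's x, y, z in cm, then the turn, a rotation vector about the tool's x, y, z in rad, then the gripper command: -1 is shut, 1 is fully open, values between are in proportion. A call has 1 to 8 rows; each row shifts and turns the commanded pose from where the row before left it, along the tool's axes as they then stand; what a row does not reach is not made up. A row lasts 1/10 s, in which the tool goes at most 50 mm and 8.59 degrees, less where a joint would pass 70% of its speed; a pose out of reach is approached as far as the arm can. A call with a gripper value outside its range is refused whole. The fingers move at their own pace and stop on an object; the grip force is fixed at half the most. Time passes only in rows, so rows that do not move let the fingers close. It gives the time, the measured TCP pose, the force and the opening at its end, in the units of the state.
- r.state(): the state, without advancing time (a new reading comes with each control period).
- r.get_image(name): name is "scene" or "top" or "wrist"; returns (picture, depth): 400x640x3 uint8, red, green, blue; 400x640 float32, m along the optical axis (not along the pixel's ray), 0 where there is no reading.
- r.calibration(name): a dict with "fx", "fy", "cx", "cy" (pixels), "D" ([k1, k2, p1, p2, k3] as OpenCV has them; the pictures are not rectified), "camera_from_world" (4x4, takes a point from world to camera coordinates). Camera axes: x right, y up, looking along -z (the intrinsics and any distortion apply to the point x, -y, -z); pixel columns grow to the right and rows downward; lengths in m; the calibration is good to about 2 mm. A picture is of the moment at which its call begins: read the wrist's pose just before it. calibration takes no time and is no camera call; for the wrist camera it gives the pose at the moment of the call.
- r.sign_off(): hands the job in, once; it reports no verdict.
The state is a dict: "t": time; "joint_positions": joint angles; "joint_velocities": joint speeds; "effort": joint torques, N m; "ee_pos": TCP position; "eef_rot": TCP orientation; "ft_force": force on the tool from outside, world axes, zero at the start; "torque": the same for the moment, N m; "grip_width": opening from 0.0 (shut) to 1.0 (fully open).
Only numpy, scipy, OpenCV 4.12 (cv2) and the standard library are available. Lean on these libraries where they do the work, as an engineer would, in place of code of your own. Each camera call takes 0.05 s, during which the arm holds its last target.

TASK

Set the thread-depth setting rail on the shelf: press down the pad in the middle of its slide to free the brake and, keeping the pad pressed, push the slide along the rail until it rests against the stop that carries the upright pin; then let go of the pad so that the brake holds the slide there. Do not force the slide along while its brake is on and do not shift the stop. Pick nothing up, and leave the loose things beside the rail where they are.

Things in the scene. Friction and masses are not known exactly. Their poses are not given: they have to be found in the camera images.
- gauge: Setting rail bolted to the maple shelf (its top 18 mm above the work surface). Origin: centre of the underside of its base plate (90 x 440 x 10 mm). z up; the steel bar, 24 mm wide, top 50 mm above the origin, runs along y. Any heading. Push the slide towards +y of this frame, to the stop with the upright pin; the collar at the -y end, behind the slide, is plain.
- pad_top (a point): Centre of the top of the brake pad in the slide's middle, 72 mm above the base plate's underside when up. Flat black rubber plate, 48 mm along the rail, 56 mm across, between the slide's two aluminium end ridges. The ridges' inner faces lie 25 mm either side of this point along the rail; they are 13 mm thick, 44 mm across and rise 10 mm above the pad. Sinks as the pad is pressed.
- slide_face (a point): Centre of the slide's leading (+y) end face, 50 mm above the underside of the base plate. The slide is an aluminium block astride the rail, 76 mm long and 44 mm wide; its middle is 38 mm behind this face. Its x, y, z axes are those of gauge.
- stop_face (a point): Centre of the stop's face that the slide must meet; slide_face coincides with it when the slide is home. The stop is a dark steel block clamped on the rail, 28 mm long, 50 mm wide, top 66 mm above the base plate's underside, with an upright steel pin 12 mm thick, 28 mm tall on it, 16 mm behind the face. It slips above about 80 N. Its place on the rail varies.
- slide (a joint): Travel of the slide along the rail towards the stop, m; grows towards +y of gauge. With the pad down the slide runs with about 1 N of friction (plus 4 N per m/s), drawn along by a fingertip pressing the pad or pushed at an end ridge; with the pad up the brake holds it against roughly 13 N and it drags if forced.
- pad (a joint): How far the brake pad is pressed straight down, m: 0 up (brake on), 0.005 fully down. Sprung: it yields at about 7 N, the brake is free from 0.5 mm on, and it reaches the end of its travel, 5 mm, at about 9 N. Let go, it springs up and the brake holds again.
- mandrel: Loose bystander: blue steel drift mandrel standing upright, 44 mm thick, 100 mm tall. Origin: centre of its underside.
- bumper: Loose bystander: red rubber bumper ring lying flat, 76 mm outside, 44 mm inside, 22 mm tall. Origin: centre of its underside.
- torch: Loose bystander: silver torch lying along its y axis, 140 mm long, 34 mm thick at the head (+y). Origin: on its underside, mid-length.
- depth_gauge: Loose bystander: thread depth gauge with a brass handle, lying along its y axis, 157 mm long, up to 60 mm wide, 22 mm tall; handle to -y. Origin: on its underside, near the crosspiece.

How it is judged:
By the outcome, as a careful person would: the job done as asked, in the order asked, and still so for the second after the job is handed in, with the robot touching nothing.
It also fails if it takes over 35 s, if anything falls off the work surface, if the arm or the gripper's body presses on something with over 40 N, if the wrist force passes 120 N, or if a joint passes its speed limit or range.

## Working session

There is one attempt and no reset: what is moved stays moved. The work goes in short steps, Python scripts to look and compute and a shell command to move; the robot and the scene stay as the last step left them, time stands still between calls to the robot, and variables do not carry over. Pictures are saved under pics/ and viewed, and the job is handed in when it is done.

```bash
mkdir -p pics; ls
python3 - <<'E'
from station import r
import cv2,numpy as np
s=r.state();print(s)
for n in("scene","top"):
    im,d=r.get_image(n);cv2.imwrite(f"pics/{n}0.png",im[:,:,::-1]);np.save(f"{n}0.npy",d)
    c=r.calibration(n);print(n,c)
E
```

```text
pics
{'t': 0.0, 'joint_positions': array([-1.26175834,  0.62934084,  0.03841273,  1.51834381, -0.02696411,
        0.99627777, -0.02001442]), 'joint_velocities': array([-7.36601461e-05,  6.79717415e-04, -1.15713048e-03,  1.31959536e-03,
       -4.92667831e-04,  4.52290882e-04, -1.42989782e-03]), 'effort': array([-6.75352640e-04, -5.49736190e+01,  1.14328086e+00, -1.86625797e+01,
       -5.21925185e-02,  2.38742831e-02,  1.97002105e-04]), 'ee_pos': array([0.23771453, 0.6042937 , 0.21556474]), 'eef_rot': array([ 1.86309233e-01,  9.82490718e-01, -9.13267158e-04, -1.54604006e-04]), 'ft_force': array([ 1.20392002, -0.22837735,  1.29973168]), 'torque': array([ 0.06584142, -0.03474485,  0.00711407]), 'grip_width': 1.0043969824890853}
scene {'fx': 394.4651593957523, 'fy': 394.4651593957523, 'cx': 313.83008265806757, 'cy': 199.07432048968295, 'D': array([-0.09897152,  0.        ,  0.        ,  0.        ,  0.        ]), 'camera_from_world': array([[ 0.13973677,  0.99015587,  0.00806107, -0.10889699],
       [-0.8038216 ,  0.1086787 ,  0.58485877,  0.41009939],
       [ 0.57822528, -0.08820594,  0.81109509, -1.14086683],
       [ 0.        ,  0.        ,  0.        ,  1.        ]])}
top {'fx': 392.8322263530066, 'fy': 392.8322263530066, 'cx': 318.251435157931, 'cy': 190.5949536660325, 'D': array([-0.09323024,  0.        ,  0.        ,  0.        ,  0.        ]), 'camera_from_world': array([[-7.70530173e-03, -9.99969861e-01,  9.51167730e-04,
         4.41066140e-02],
       [ 9.96784025e-01, -7.60487312e-03,  7.97732608e-02,
        -5.86754302e-01],
       [-7.97636231e-02,  1.56278584e-03,  9.96812581e-01,
        -7.05107749e-01],
       [ 0.00000000e+00,  0.00000000e+00,  0.00000000e+00,
         1.00000000e+00]])}
```

View pics/top0.png

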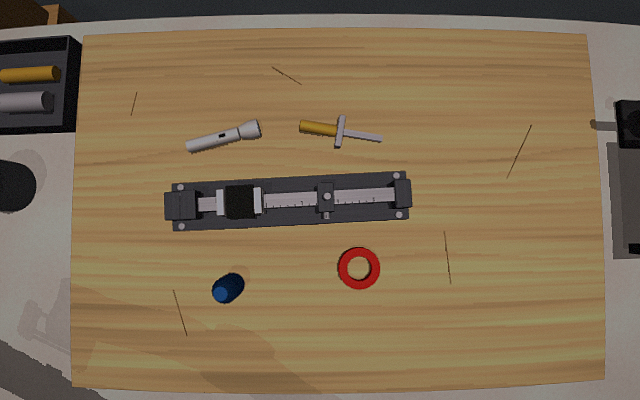

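View pics/scene0.png

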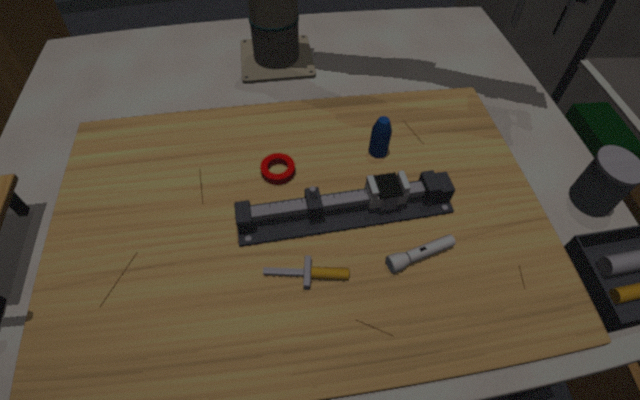

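The top view shows the black pad between its ridges at about (240,202), the stop and pin at (327,198), and the plain collar at the left end. The slide has to go right in the picture, which is world -y. Next I'll measure.

```bash
cat > h.py <<'E'
import numpy as np,cv2
def ray(c,uv,z):
    K=np.array([[c['fx'],0,c['cx']],[0,c['fy'],c['cy']],[0,0,1]])
    p=cv2.undistortPoints(np.array(uv,float).reshape(-1,1,2),K,np.array(c['D'])).reshape(-1,2)
    T=c['camera_from_world'];R=T[:3,:3];o=-R.T@T[:3,3]
    d=np.c_[p[:,0],-p[:,1],-np.ones(len(p))]@R
    return o+d*((z-o[2])/d[:,2])[:,None]
def proj(c,P):
    K=np.array([[c['fx'],0,c['cx']],[0,c['fy'],c['cy']],[0,0,1]])
    T=c['camera_from_world'];q=np.atleast_2d(P)@T[:3,:3].T+T[:3,3]
    return cv2.projectPoints(q*[1,-1,-1],np.zeros(3),np.zeros(3),K,np.array(c['D']))[0].reshape(-1,2)
E
python3 - <<'E'
import cv2
im=cv2.imread('pics/top0.png');c=im[160:245,155:420];cv2.imwrite('pics/topcrop.png',cv2.resize(c,None,fx=3,fy=3,interpolation=cv2.INTER_CUBIC))
im=cv2.imread('pics/scene0.png');c=im[160:250,225:465];cv2.imwrite('pics/scenecrop.png',cv2.resize(c,None,fx=3,fy=3,interpolation=cv2.INTER_CUBIC))
E
```

```text
(no output)
```

View pics/topcrop.png

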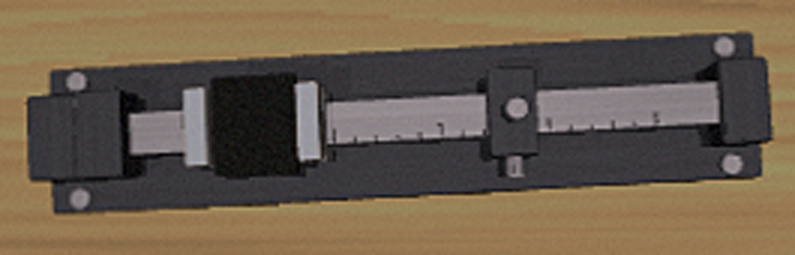

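View pics/scenecrop.png

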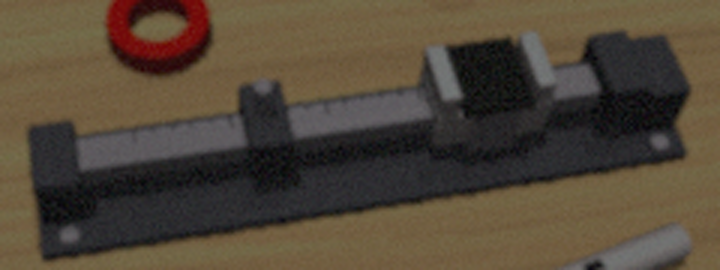

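Run:
```python
from station import r
from h import *
c=r.calibration('top')
f=lambda L:[(u/3+155-.33,v/3+160-.33) for u,v in L]
s=ray(c,f([(77,81),(80,198),(724,46),(732,163)]),.03)
print(s, 'centre',s.mean(0))
a=(s[2]+s[3]-s[0]-s[1])/2; print('y dir',a/np.linalg.norm(a),np.degrees(np.arctan2(a[1],a[0])),np.linalg.norm(a))
print('pad',ray(c,f([(212,78),(295,72),(297,176),(216,176),(254.5,125.5)]),.09))
print('ridges',ray(c,f([(184,127),(207,126),(298,122),(321,120)]),.10))
print('pin',ray(c,f([(516,107)]),.112))
print('stop edges',ray(c,f([(489,112),(536,110)]),.084))
# depth check
d=np.load('top0.npy');print(d[202,235:246].mean(),d[205,228:250])
im=cv2.imread('pics/scene0.png');cs=r.calibration('scene')
g=lambda L:[(u/3+225-.33,v/3+160-.33) for u,v in L]
print('scene pad',ray(cs,g([(458,45),(521,38),(537,98),(472,112)]),.09),'pin',ray(cs,g([(263,87)]),.112))
```

```text
[[ 0.59583191  0.29614653  0.03      ]
 [ 0.52349645  0.29296275  0.03      ]
 [ 0.61440319 -0.10452591  0.03      ]
 [ 0.54227947 -0.10779145  0.03      ]] centre [0.56900275 0.09419798 0.03      ]
y dir [ 0.04655921 -0.99891553  0.        ] -87.33138886112268 0.40114834826332185
pad [[0.59132222 0.19711376 0.09      ]
 [0.594337   0.14995578 0.09      ]
 [0.53582684 0.14855251 0.09      ]
 [0.53605776 0.19429549 0.09      ]
 [0.56430098 0.17269284 0.09      ]]
ridges [[0.56318587 0.2101618  0.1       ]
 [0.56366017 0.19725435 0.1       ]
 [0.5655415  0.1464803  0.1       ]
 [0.5665604  0.13370854 0.1       ]]
pin [[0.57214399 0.02610928 0.112     ]]
stop edges [[0.57132147 0.04077262 0.084     ]
 [0.57225087 0.01416001 0.084     ]]
0.66052717 [0.65997857 0.660191   0.66056275 0.6589153  0.6604276  0.6601009
 0.65938604 0.66007066 0.660087   0.66107    0.65982336 0.65980816
 0.6642329  0.6601518  0.6606234  0.661092   0.6593215  0.6587765
 0.66003126 0.66288745 0.6590991  0.66094315]
scene pad [[0.5376642  0.15910326 0.09      ]
 [0.53729164 0.20195266 0.09      ]
 [0.5866364  0.19899798 0.09      ]
 [0.59180574 0.15516249 0.09      ]] pin [[0.57145942 0.02565977 0.112     ]]
```

Pad is at about (0.5645, 0.172, 0.090), and rail +y heads at -87.3°. The remaining travel is about 92 mm. I'll move over now and shut the gripper on the way.

```bash
python3 -m pendant '[[-3.5,-2.1,0,0,0,0,-1],[-3.5,-2.1,0,0,0,0,-1],[-3.5,-2.1,0,0,0,0,-1],[-3.5,-2.1,0,0,0,0,-1],[-3.5,-2.1,0,0,0,0,-1],[-3.5,-2.1,0,0,0,0,-1],[-3.5,-2.1,0,0,0,0,-1],[-3.5,-2.1,0,0,0,0,-1]]'
```

```text
t: 0.9
ee_pos: [0.4376, 0.3445, 0.2162]
eef_rot: [0.186, 0.982, -0.0, -0.0]
ft_force: [0.1, -0.1, 0.2]
grip_width: 0.356
```

```bash
python3 -m pendant '[[-3.6,-2.3,0,0,0,0,-1],[-3.6,-2.3,0,0,0,0,-1],[-3.6,-2.3,0,0,0,0,-1],[-3.6,-2.3,0,0,0,0,-1],[-3.7,-2.2,0,0,0,0,-1],[0,0,0,0,0,-0.14,-1],[0,0,0,0,0,-0.14,-1],[0,0,0,0,0,-0.14,-1]]'
python3 - <<'E'
from station import r
from scipy.spatial.transform import Rotation as R
import numpy as np,cv2
s=r.state();M=R.from_quat(s['eef_rot']).as_matrix();print(s['ee_pos'],M.round(3),s['grip_width'],r.tip_reach)
d=np.array([.0466,-.9989,0]);print('rail in tool',(M.T@d).round(4),'to pad',M.T@(np.array([.5645,.172,.09])-s['ee_pos']))
im,_=r.get_image('scene');cv2.imwrite('pics/s1.png',cv2.resize(im[80:260,200:480,::-1],None,fx=2.5,fy=2.5))
im,_=r.get_image('wrist');cv2.imwrite('pics/w1.png',im[:,:,::-1])
E
```

```text
t: 1.7
ee_pos: [0.5635, 0.1731, 0.2159]
eef_rot: [-0.025, 1.0, -0.0, -0.001]
ft_force: [0.0, 0.7, 0.5]
grip_width: 0.005
[0.56354126 0.17312095 0.21594567] [[-0.999 -0.05  -0.001]
 [-0.05   0.999 -0.   ]
 [ 0.001 -0.    -1.   ]] 0.0050023677396278535 0.011
rail in tool [ 3.3e-03 -1.0e+00  2.0e-04] to pad [-0.00103113 -0.00113799  0.12594495]
```

View pics/s1.png

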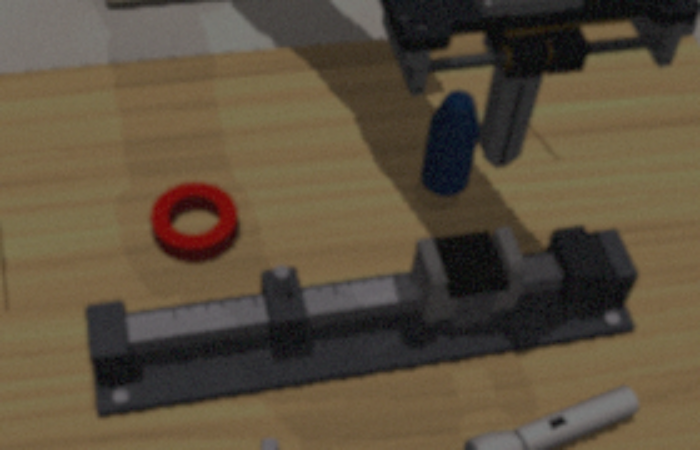

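View pics/w1.png

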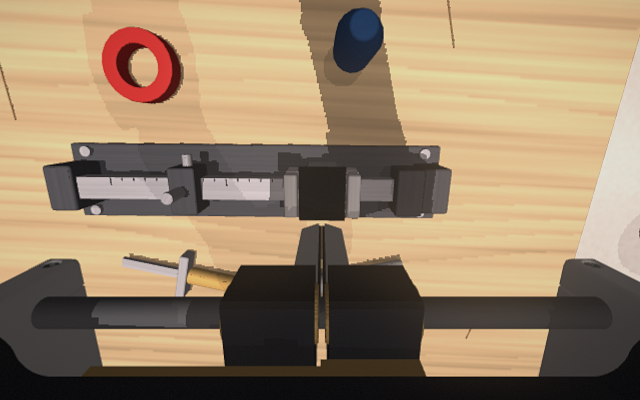

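The tool is centred over the pad to within 1–2 mm and aligned with the rail. Next I'll go down to just above the pad.

```bash
python3 -m pendant '[[-0.1,-0.1,3,0,0,0,-1],[0,0,3,0,0,0,-1],[0,0,3,0,0,0,-1],[0,0,1,0,0,0,-1],[0,0,0,0,0,0,-1],[0,0,0,0,0,0,-1]]'
python3 - <<'E'
from station import r
from h import *
c=r.calibration('wrist')
im,_=r.get_image('wrist');cv2.imwrite('pics/w2.png',im[:,:,::-1])
im,_=r.get_image('scene');cv2.imwrite('pics/s2.png',cv2.resize(im[100:240,240:480,::-1],None,fx=3,fy=3))
print(r.state()['ee_pos'],r.state()['ft_force'])
E
```

```text
t: 2.4
ee_pos: [0.5655, 0.1731, 0.1174]
eef_rot: [-0.022, 1.0, 0.0, 0.001]
ft_force: [-0.5, -0.1, -0.8]
grip_width: 0.005
[0.56582282 0.17316887 0.11796377] [-0.52882558  0.52608456 -0.27380475]
```

View pics/w2.png

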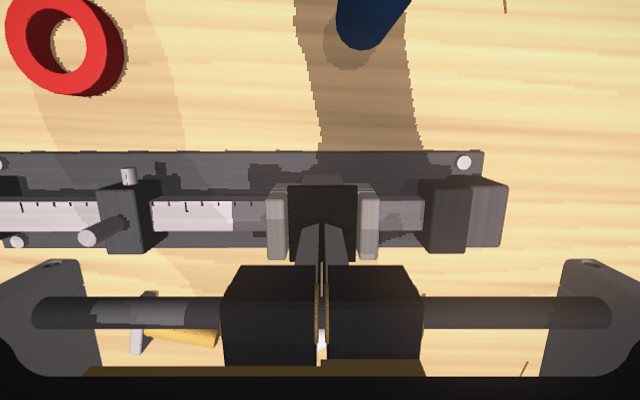

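View pics/s2.png

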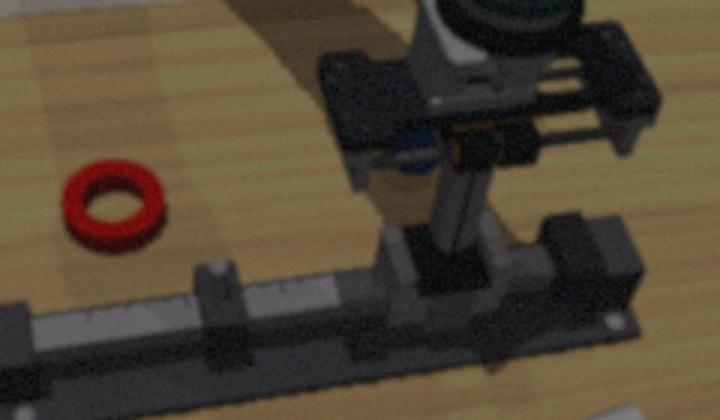

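The fingers are centred between the ridges (tip at column 322, ridges at 289 and 357). Now I'll press in small steps.

```bash
python3 -m pendant '[[0,0,1,0,0,0,-1],[0,0,0.4,0,0,0,-1],[0,0,0.3,0,0,0,-1],[0,0,0,0,0,0,-1]]'; python3 -m pendant '[[0,0,0.3,0,0,0,-1],[0,0,0,0,0,0,-1]]'
```

```text
t: 2.9
ee_pos: [0.5647, 0.1727, 0.0998]
eef_rot: [-0.022, 1.0, -0.0, -0.0]
ft_force: [-1.1, -0.4, 7.6]
grip_width: 0.004
t: 3.1
ee_pos: [0.5647, 0.1727, 0.0971]
eef_rot: [-0.023, 1.0, -0.0, 0.0]
ft_force: [-1.7, -0.6, 8.9]
grip_width: 0.004
```

```bash
python3 -m pendant '[[0,0,0.2,0,0,0,-1],[0,0,0,0,0,0,-1]]'; python3 -m pendant '[[0,-0.2,0,0,0,0,-1],[0,-0.3,0,0,0,0,-1],[0,-0.5,0,0,0,0,-1],[0,0,0,0,0,0,-1]]'
```

```text
t: 3.3
ee_pos: [0.5648, 0.1729, 0.0962]
eef_rot: [-0.023, 1.0, 0.0, 0.0]
ft_force: [-3.7, -0.4, 14.3]
grip_width: 0.008
t: 3.7
ee_pos: [0.5652, 0.1629, 0.0962]
eef_rot: [-0.022, 1.0, 0.0, 0.0]
ft_force: [-3.5, -0.8, 14.9]
grip_width: 0.005
```

Lateral force is only about 1 N, so the slide is running free. I'll carry on.

```bash
python3 -m pendant '[[0,-0.7,0,0,0,0,-1],[0,-1,0,0,0,0,-1],[0,-1,0,0,0,0,-1],[0,-1,0,0,0,0,-1],[0,-1,0,0,0,0,-1],[0,-0.8,0,0,0,0,-1],[0,-0.4,0,0,0,0,-1],[0,0,0,0,0,0,-1]]'
python3 - <<'E'
from station import r
from h import *
im,_=r.get_image('top');cv2.imwrite('pics/t3.png',cv2.resize(im[140:260,150:420,::-1],None,fx=2.9,fy=2.9))
im,_=r.get_image('scene');cv2.imwrite('pics/s3.png',cv2.resize(im[140:240,240:450,::-1],None,fx=3.5,fy=3.5))
E
```

```text
t: 4.5
ee_pos: [0.568, 0.1032, 0.0962]
eef_rot: [-0.022, 1.0, -0.0, 0.0]
ft_force: [-3.5, -1.4, 13.7]
grip_width: 0.005
```

View pics/s3.png

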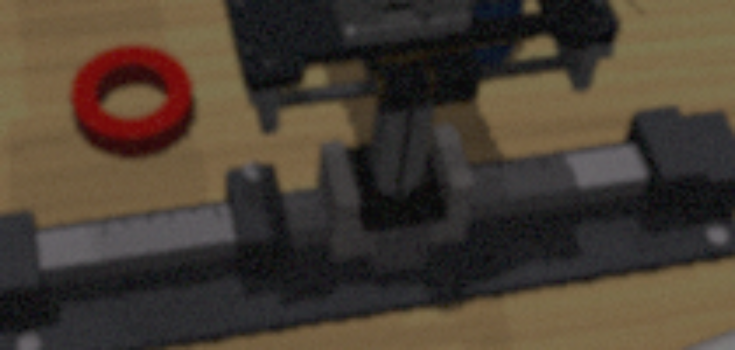

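View pics/t3.png

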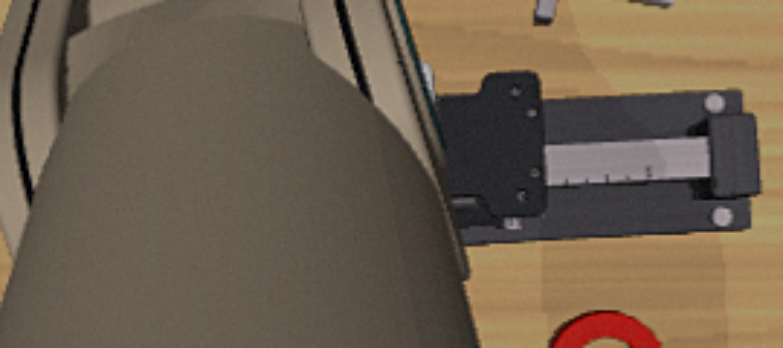

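The slide followed the fingers, with roughly 23 mm to go. I'll approach and then creep.

```bash
python3 -m pendant '[[0,-0.6,0,0,0,0,-1],[0,-0.6,0,0,0,0,-1],[0,-0.4,0,0,0,0,-1],[0,-0.2,0,0,0,0,-1],[0,0,0,0,0,0,-1]]'; python3 -m pendant '[[0,-0.2,0,0,0,0,-1],[0,0,0,0,0,0,-1]]'
```

```text
t: 5.1
ee_pos: [0.5688, 0.0858, 0.0962]
eef_rot: [-0.022, 1.0, 0.0, 0.0]
ft_force: [-3.6, -0.8, 13.9]
grip_width: 0.003
t: 5.3
ee_pos: [0.5689, 0.0842, 0.0961]
eef_rot: [-0.022, 1.0, 0.0, 0.0]
ft_force: [-3.0, -0.7, 15.0]
grip_width: 0.008
```

```bash
python3 -m pendant '[[0,-0.2,0,0,0,0,-1],[0,0,0,0,0,0,-1]]'
```

```text
t: 5.5
ee_pos: [0.569, 0.0823, 0.0962]
eef_rot: [-0.023, 1.0, 0.0, 0.0]
ft_force: [-3.2, -0.6, 14.2]
grip_width: 0.009
```

```bash
python3 -m pendant '[[0,-0.2,0,0,0,0,-1],[0,0,0,0,0,0,-1]]'
```

```text
t: 5.7
ee_pos: [0.5691, 0.0802, 0.0962]
eef_rot: [-0.023, 1.0, 0.0, 0.0]
ft_force: [-3.7, 0.3, 14.7]
grip_width: 0.007
```

```bash
python3 -m pendant '[[0,-0.2,0,0,0,0,-1],[0,0,0,0,0,0,-1]]'
```

```text
t: 5.9
ee_pos: [0.5691, 0.079, 0.0962]
eef_rot: [-0.023, 1.0, 0.001, 0.0]
ft_force: [-3.7, 1.1, 13.4]
grip_width: 0.009
```

```bash
python3 -m pendant '[[0,-0.2,0,0,0,0,-1],[0,0,0,0,0,0,-1]]'
```

```text
t: 6.1
ee_pos: [0.5691, 0.0788, 0.0962]
eef_rot: [-0.023, 1.0, 0.002, 0.0]
ft_force: [-3.2, 4.8, 13.2]
grip_width: 0.006
```

```bash
python3 -m pendant '[[0,-0.2,0,0,0,0,-1],[0,0,0,0,0,0,-1]]'
```

```text
t: 6.3
ee_pos: [0.5691, 0.0786, 0.0962]
eef_rot: [-0.024, 1.0, 0.003, 0.001]
ft_force: [-3.3, 7.2, 14.2]
grip_width: 0.003
```

Fy rose from about -0.7 to 7 N and the TCP stalled at y≈0.079, where contact with the stop was expected. I'll check with the cameras before releasing.

Run:
```python
from station import r
from h import *
im,_=r.get_image('wrist');cv2.imwrite('pics/w4.png',im[:,:,::-1])
im,_=r.get_image('scene');cv2.imwrite('pics/s4.png',cv2.resize(im[140:240,240:450,::-1],None,fx=3.5,fy=3.5))
print(r.state()['ft_force'])
```

```text
[-4.7044547   6.57001723 14.34688287]
```

View pics/w4.png

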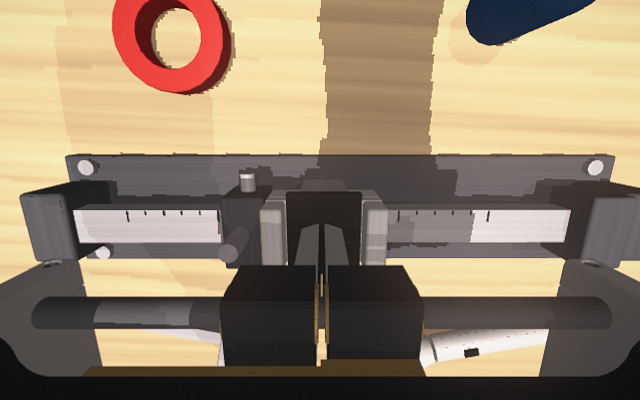

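View pics/s4.png

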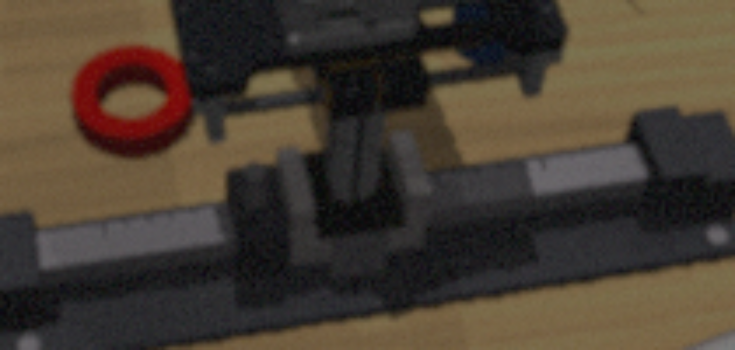

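The slide's leading face meets the stop, with no rail visible between them (wrist picture column ~262). The fingers are still mid-pad. I'll lift straight up, leaving the light bias towards the stop.

```bash
python3 -m pendant '[[0,0,0.0,0,0,0,-1],[0,0,-0.4,0,0,0,-1],[0,0,-0.6,0,0,0,-1],[0,0,-1.5,0,0,0,-1],[0,0,-3,0,0,0,-1],[0,0,-4,0,0,0,-1],[0,0,-4,0,0,0,-1]]'
python3 -m pendant '[[4,4,0,0,0,0,-1],[4,4,0,0,0,0,-1],[4,4,0,0,0,0,-1],[4,4,0,0,0,0,-1],[4,4,0,0,0,0,-1],[0,4,0,0,0,0,-1],[0,4,0,0,0,0,-1],[0,0,0,0,0,0,-1]]'
python3 - <<'E'
from station import r
from h import *
im,_=r.get_image('top');cv2.imwrite('pics/t5.png',im[:,:,::-1]);cv2.imwrite('pics/t5c.png',cv2.resize(im[160:245,155:420,::-1],None,fx=3,fy=3,interpolation=cv2.INTER_CUBIC))
im,_=r.get_image('scene');cv2.imwrite('pics/s5.png',im[:,:,::-1])
E
```

```text
t: 7.1
ee_pos: [0.5687, 0.0731, 0.2303]
eef_rot: [-0.022, 1.0, -0.0, -0.001]
ft_force: [-0.3, -0.7, 0.7]
grip_width: 0.003
t: 7.9
ee_pos: [0.3799, 0.3282, 0.2297]
eef_rot: [-0.026, 1.0, 0.002, 0.0]
ft_force: [-0.5, -0.4, -0.3]
grip_width: 0.003
```

View pics/t5.png

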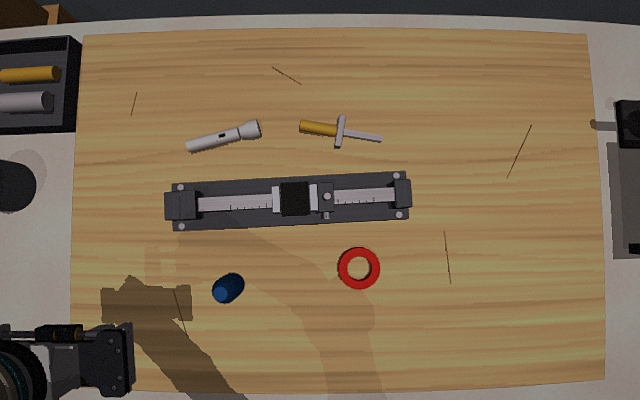

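View pics/t5c.png

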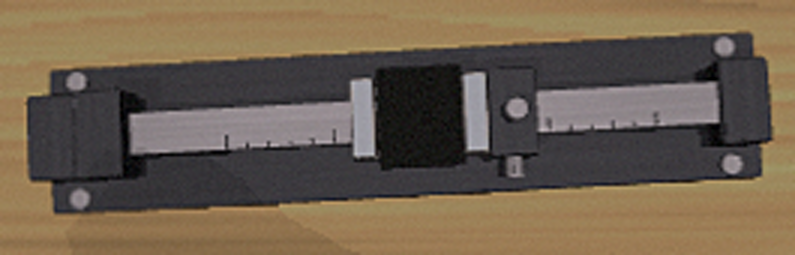

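View pics/s5.png

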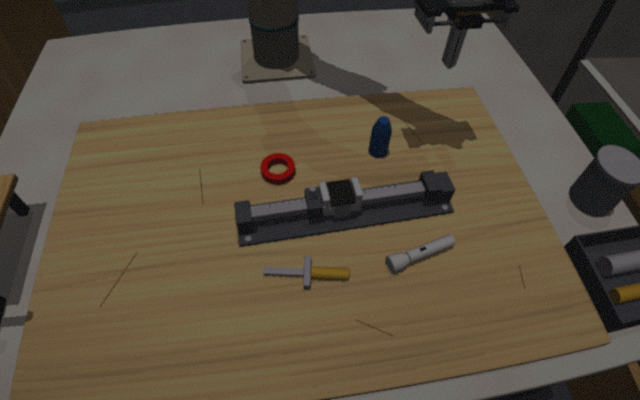

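The slide sits against the stop, the pin is at the same crop pixel (516,107) as before, and the bystanders look unmoved. I'll check the gap and pad height numerically.

Run:
```python
from station import r
from h import *
c=r.calibration('top')
f=lambda L:[(u/3+155-.33,v/3+160-.33) for u,v in L]
im=cv2.imread('pics/t5c.png')
print(im[100,340:385:2].mean(1).astype(int), im[120,455:500,].mean(1).astype(int))
print('ridges',ray(c,f([(351,118),(375,117),(464,113),(487,111)]),.10)[:,1],'stop',ray(c,f([(489,112)]),.084)[:,1])
a=cv2.imread('pics/top0.png').astype(int);b=cv2.imread('pics/t5.png').astype(int)
D=abs(a-b).max(2);print('diff stop',D[180:220,318:340].mean(),'bg',D[60:100,200:500].mean(),'torch',D[115:155,180:265].mean(),'dg',D[110:150,295:385].mean(),'bumper',D[245:292,335:382].mean())
_,d=r.get_image('top');P=proj(c,[[.569,.079,.09]])[0].astype(int);w=d[P[1]-5:P[1]+6,P[0]-5:P[0]+6]
T=c['camera_from_world'];q=np.array([.569,.079,.09,1]);print('pad depth',np.median(w),'expected up',-(T@q)[2])
d0=np.load('top0.npy');P=proj(c,[[.5645,.172,.09]])[0].astype(int);q=np.array([.5645,.172,.09,1]);print('before',np.median(d0[P[1]-5:P[1]+6,P[0]-5:P[0]+6]),-(T@q)[2],r.state()['ft_force'])
```

```text
[ 40  41  49  62  66 105 155 164 161 158 158 159 159 162 167 160 106  48
  23  16  20  24  19] [ 17  18  18  16  13  17  26  38  60  84 106 130 149 158 165 167 163 159
 157 157 157 157 157 157 157 157 157 159 162 161 159 156 136 100  62  34
  31  47  62  65  64  62  63  64  65]
ridges [0.11707382 0.10378317 0.05458245 0.04187237] stop [0.04077262]
diff stop 4.659090909090909 bg 4.774666666666667 torch 4.809705882352941 dg 4.792777777777777 bumper 6.011317338162065
pad depth 0.66147214 expected up 0.660656658554816
before 0.66082937 0.6601523831675412 [-0.02311014 -0.30882878  0.39121367]
```

```bash
python3 -m pendant '[[-3,-4.5,0,0,0,0,-1],[-3,-4.5,0,0,0,0,-1],[-3,-4.5,0,0,0,0,-1],[-3,-4.5,0,0,0,0,-1],[0,-4.5,0,0,0,0,-1],[0,-4.5,0,0,0,0,-1],[0,0,0,0,0,0,-1],[0,0,0,0,0,0,-1]]'
python3 - <<'E'
from station import r
from h import *
c=r.calibration('wrist')
im,_=r.get_image('wrist');cv2.imwrite('pics/w6.png',im[:,:,::-1])
uv=proj(c,[[.5705,.0412,.075]])[0];u,v=uv.astype(int);print(uv)
y0,x0=max(v-50,0),max(u-90,0);cv2.imwrite('pics/w6c.png',cv2.resize(im[y0:y0+100,x0:x0+180,::-1],None,fx=4,fy=4))
E
```

```text
t: 8.85
ee_pos: [0.503, 0.0683, 0.2295]
eef_rot: [-0.02, 1.0, -0.0, -0.0]
ft_force: [-1.0, 1.3, 0.2]
grip_width: 0.005
[294.99220615 243.90229588]
```

View pics/w6c.png

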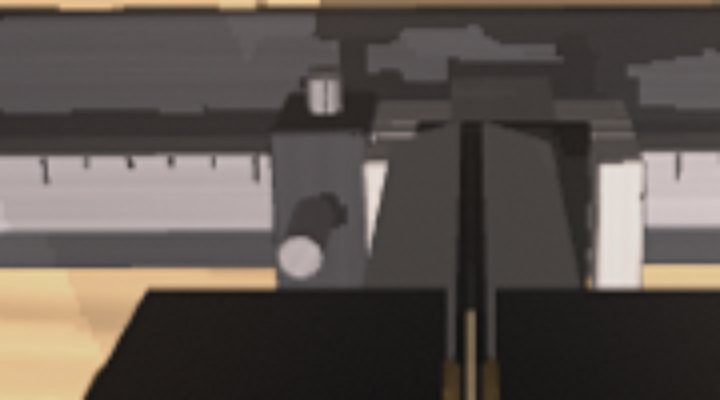

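```bash
python3 -m pendant '[[4,-2,0,0,0,0,-1],[4,-2,0,0,0,0,-1],[0,0,0,0,0,0,-1],[0,0,0,0,0,0,-1]]'
python3 - <<'E'
from station import r
from h import *
c=r.calibration('wrist')
im,_=r.get_image('wrist');cv2.imwrite('pics/w7.png',im[:,:,::-1])
uv=proj(c,[[.5705,.0412,.075]])[0];u,v=uv.astype(int);print(uv)
y0,x0=max(v-50,0),max(u-90,0);cv2.imwrite('pics/w7c.png',cv2.resize(im[y0:y0+100,x0:x0+180,::-1],None,fx=4,fy=4))
E
```

```text
t: 9.3
ee_pos: [0.4251, 0.0285, 0.2299]
eef_rot: [-0.023, 1.0, 0.0, 0.001]
ft_force: [-0.1, 0.5, -0.4]
grip_width: 0.002
[325.13834018 303.13367453]
```

View pics/w7c.png

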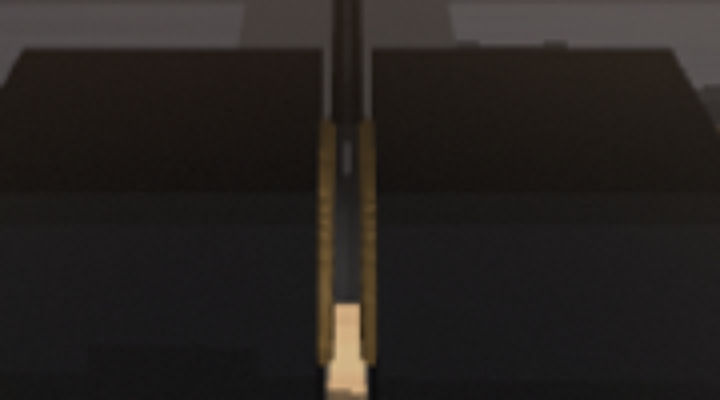

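Wrong side, so I'll move further out in x.

```bash
python3 -m pendant '[[-4,0,0,0,0,0,-1],[-4,0,0,0,0,0,-1],[-4,0,0,0,0,0,-1],[-4,0,0,0,0,0,-1],[-3,0,0,0,0,0,-1],[0,0,0,0,0,0,-1],[0,0,0,0,0,0,-1]]'
python3 - <<'E'
from station import r
from h import *
c=r.calibration('wrist')
im,_=r.get_image('wrist');cv2.imwrite('pics/w8.png',im[:,:,::-1])
uv=proj(c,[[.5705,.0412,.075]])[0];u,v=uv.astype(int);print(uv)
y0,x0=max(v-50,0),max(u-90,0);cv2.imwrite('pics/w8c.png',cv2.resize(im[y0:y0+100,x0:x0+180,::-1],None,fx=4,fy=4))
E
```

```text
t: 10.05
ee_pos: [0.6155, 0.0377, 0.2285]
eef_rot: [-0.023, 1.0, 0.0, -0.001]
ft_force: [0.1, 1.1, -0.1]
grip_width: 0.004
[325.45692039 148.01973549]
```

View pics/w8c.png

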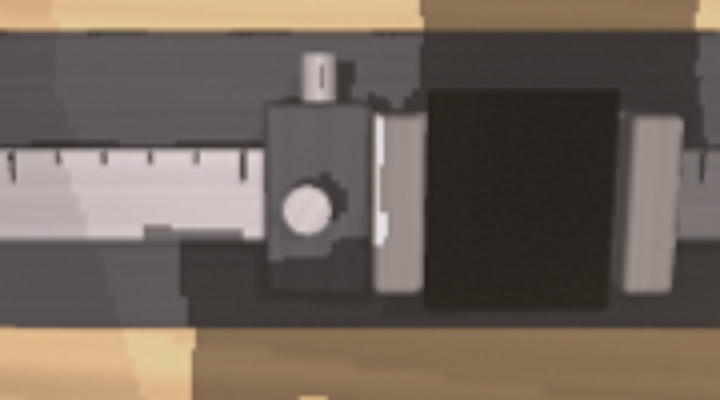

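The clear wrist view shows the stop and ridge adjoining at crop column ~372, with no rail visible between them and the pad up. The arm touches nothing, so I'm handing in.

```bash
python3 -c "
from station import r
print(r.sign_off(), r.state()['t'])"
```

```text
the job is handed in; nothing more can be done
the job is handed in; nothing more can be done
```

The slide is resting against the stop with the upright pin. The pad has been let go so the brake holds, and I handed the job in at about 10 s.

**What I did:** With the shut fingers I pressed the pad to the end of its travel, at about 14 N. Keeping it pressed, I drew the slide about 93 mm along the rail; the sideways force was only about 1 N. When it met the stop the force rose to about 7 N, far below the 80 N at which the stop slips. I then lifted straight up off the pad.

**Last checks:**
- **Contact with the stop:** the wrist view shows the slide's ridge directly against the stop, with no rail visible between them.
- **A small disagreement:** the top-camera estimate left about 1 mm between slide and stop. That is within the 2 mm calibration error, and the contact force and wrist view both point to contact.
- **Pad up:** its measured depth in the top view is within 1 mm of the value expected with the pad up.
- **Stop and loose items:** the stop, torch and depth gauge changed no more than background noise between the before and after pictures. The bumper ring's change was slightly higher (6.0 against 4.8), probably the arm's shadow. The mandrel I checked only by eye, and it looked unmoved.

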